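# Click the pantry tub onto its rail and stack the small tub on it

## Task

Set the taller tub, the one with the channel in its underside, on the bare landing of the storage rail and slide it along the rail until the sprung catch clicks into its sole and holds it against the stop's buffer; go gently at the end, so that the buffer is never rammed in to the end of its travel. Then stack the lower tub squarely on its lid, with all four corner feet down in the lid's recesses. Leave everything else on the ledge where it stands.

Things in the scene. Friction and masses are not known exactly. Their poses are not given: they have to be found in the camera images.
- rail: Fixed storage rail lying on the ledge. Aluminium base plate 350 long, 84 wide, 6 thick; origin on its underside below the rail's mouth; +x = push direction, z up. Plate spans x = -115 to 235; x < 0 is the bare landing. A black stop (50 wide, top 57 above the plate, knob to 69) is clamped on the rail; its place is NOT measured and varies: its buffer's face at rest lies at x = 130 to 180.
- rail_mouth (a point): Centre line of the rail at its mouth (rail x = 0), on the plate's upper face, 6 above the ledge; axes as the rail. From here a T rail runs to +x on the plate: web 20 wide, 7 high, on it a steel flange 35 wide, 6 thick, top 13 above the plate, its mouth end rounded in plan (radius 17.5) as a lead-in.
- stop_catch (a joint): Sprung steel hump on the rail, 12 wide, 8 above the flange, 38 before the buffer's face, gentle ramp to the mouth, steep to the stop. Metres pressed down: 0 free, 0.005 to 0.006 under a tub's sole, 0.002 to 0.003 risen into the groove = latched. Pushing the tub's front edge over it takes about 4 to 8 N, sliding on over it 1 to 4 N; a latched tub cannot be pulled back lightly.
- stop_buffer (a joint): Stop's rubber-faced buffer (40 wide, 28 to 54 above the plate). Metres pushed in: 0 at rest; the catch rises into the groove at about 0.002 (5 N); 2 N preload, 1.5 N per mm, so about 8 N on the tub at 0.0035 and 10 N at 0.005; 0.0075 is the end of its travel and beyond 0.0068 (about 16 N) it counts as rammed. Let go, a latched tub is pushed back to about 0.002.
- shoe_tub_mid (a point): Centre (39 above the underside) of the taller tub: white plastic, grey lid, 90 long (x), 56 wide (y), 78 high, 0.3 to 0.55 kg, loose, same either way round, plain sides. Latched, its centre is about 42 before the buffer's rest face and 45 above the ledge.
- shoe_tub_sole (a point): Centre of the taller tub's underside. A channel runs through it along x: 38 wide, 15 high, with a lip 7 wide, 6 thick along each lower edge (24 slot between). It slides over the flange with 1.5 play to each side, 1 up, lips resting on the plate. A 17 wide, 3 deep groove for the catch crosses the channel's roof at mid-length.
- shoe_tub_lid (a point): Centre of the top face of the taller tub's lid, 78 above its underside. Four corner recesses 16 x 16, 5 deep, centred at x = +-34, y = +-18 from here.
- foot_tub_mid (a point): Centre (30 above its feet's underside) of the lower tub: white plastic, grey lid with like recesses, 90 long (x), 56 wide (y), 60 high, 0.2 to 0.33 kg, loose. Four feet 12 x 12, 5 high, below it at x = +-34, y = +-18; same either way round. Stacked, its centre is 64 above the taller tub's centre.
- spice_box: Bystander: red plastic spice box with a twist cap, 50 x 50 x 88 high, loose; origin under its centre.
- jar: Bystander: small glass jar, 52 across, 68 high, loose; origin under its centre.
- canister: Bystander: aluminium tea canister, 88 across, 102 high, loose; origin under its centre.
- pestle: Bystander: wooden pestle lying along its x, 141 long, 34 thick, loose; origin under its centre.
Mind the look-alikes: they are no part of the job. What is shaped like the part that bears shoe_tub_mid but green or pink is not meant.

How it is judged:
By the outcome, as a careful person would: the job done as asked, in the order asked, and still so for the second after the job is handed in, with the robot touching nothing.
It also fails if it takes over 72 s, if anything falls off the work surface, if the arm or the gripper's body presses on something with over 40 N, if the wrist force passes 120 N, or if a joint passes its speed limit or range.

## Robot

A 6-joint arm with a two-finger parallel gripper is mounted at the origin on the work surface. World frame = base frame: x ahead of the robot, y to its left, z up, the work surface at z = 0. Lengths are in m, angles in rad, forces in N, time in s.
With the tool pointing down it reaches from about 0.4 to 0.825 m from the base axis. Payload 7 kg.
Tool frame: the origin (TCP) lies at the very end of the fingers, on their centre line; the grasp point (between the pads) lies 19 mm behind it; z points along the fingers, y is the line along which they close (so a half turn about z gives the same grasp; the last joint's range is limited). The gripper opens to 85 mm and grips with 20 to 120 N. Pads are 22 mm wide; open, the fingers measure 114 mm over their backs; the gripper's body (76 mm by 85 mm) begins 54 mm behind the grasp point. The pads swing forward as they close: fully open they stand 13 mm farther back than shut.
Start: joints at [1.514, 0.359, 0.012, 0, -1.224, -0.288], TCP at [0.228, 0.635, 0.231] pointing down, gripper open.
Joint ranges: [-3.07, 3.07], [-1.43, 2.12], [-1.02, 1.25], [-3.03, 1.67], [-3.05, -0], [-3.03, 3.03]. Speed limits (rad/s): [2.39, 2.39, 3.01, 3.14, 3.14, 3.14].

## Interface

Orientations are given as a rotation vector (axis times angle).
In Python, from plant import sensors, get_image, job gives the robot as it stands.
- The arm moves only by the tool arm_command, never from a script. Its argument "motion" is a list of rows, each an object of numbers: "fingers": the opening, from -1 (shut) to 1 (fully open); "tx", "ty", "tz": the shift along the tool's x, y, z normalised to -1 to 1, where 1 is 1 m; "yaw": the turn about the tool's z normalised to -1 to 1, where 1 is pi/4 rad. A call has 1 to 10 rows; each row shifts and turns the commanded pose from where the row before left it, along the tool's axes as they then stand; what a row does not reach is not made up. A row lasts 1/8 s, in which the tool goes at most 62.5 mm and 10.7 degrees, less where a joint would pass 70% of its speed; a pose out of reach is approached as far as the arm can. A call with a number of a shift or a turn outside -1 to 1 is refused whole. A call with a gripper value outside its range is refused whole. The fingers move at their own pace and stop on an object; the grip force is fixed at half the most. Time passes only in rows, so rows that do not move let the fingers close. It gives the time, the measured TCP pose, the force, the opening and the grip force at its end, in the units of the state.
- sensors.read_state(): the state, without advancing time (a new reading comes with each control period).
- get_image(name): name is "side" or "top" or "wrist"; returns a dict with "image" (400x640x3 uint8, red, green, blue), "intrinsics" (3x3 intrinsics, pixels), "k1" (the pictures are not rectified: a ray, as slopes to the right and down, at radius r is drawn at 1 + k1 r^2 times it, then the intrinsics apply), "extrinsics" (4x4, takes a point from world to camera coordinates); the wrist camera has in their place "T_tool_cam" (4x4, takes a point from camera to tool coordinates, whose origin is the TCP and whose axes are the flange's). Camera axes: x right, y down, z forward; pixel columns grow to the right and rows downward; lengths in m; the calibration is good to about 2 mm. A picture is of the moment at which its call begins: read the wrist's pose just before it. There is no depth.
- job.hand_in(): hands the job in; it is judged then, once.
The state is a dict: "time": time; "q": joint angles; "joint_vel": joint speeds; "joint_torque": joint torques, N m; "position": TCP position; "ee_rot": TCP orientation; "contact_force": force on the tool from outside, world axes, zero at the start; "wrist_torque": the same for the moment, N m; "width": opening from 0.0 (shut) to 1.0 (fully open); "grip_force": force on a finger pad.
Only numpy, scipy, OpenCV 4.12 (cv2) and the standard library are available. Lean on these libraries where they do the work, as an engineer would, in place of code of your own. Each camera call takes 0.05 s, during which the arm holds its last target. There are 200 camera calls.

## Working session

There is one attempt and no reset: what is moved stays moved. The work goes in short steps, Python scripts to look and compute and a tool call to move; the robot and the scene stay as the last step left them, time stands still between calls to the robot, and variables do not carry over. Pictures are saved under pics/ and viewed, at most 10 in all, crops included, and the job is handed in when it is done.

Besides the shell and the picture viewer there is one more tool, called after "Call:" in YAML: its name, and indented under it one key for each argument. arm_command: Moves the arm, as the interface text tells. Its arguments: {"type":"object","properties":{"motion":{"type":"array"}},"required":["motion"]}

```bash
mkdir -p pics; cat > h.py <<'E'
import numpy as np, cv2
from plant import sensors, get_image, job
from scipy.spatial.transform import Rotation as R
def snap(n,f):
    s=sensors.read_state(); d=get_image(n); d['s']=s
    cv2.imwrite(f'pics/{f}.png',d['image'][:,:,::-1]); 
    np.save(f'pics/{f}.npy',d,allow_pickle=True); return d
def load(f): return np.load(f'pics/{f}.npy',allow_pickle=True).item()
def cam(d):
    if 'extrinsics' in d:
        T=np.linalg.inv(d['extrinsics'])
    else:
        W=np.eye(4); W[:3,:3]=R.from_rotvec(d['s']['ee_rot']).as_matrix(); W[:3,3]=d['s']['position']; T=W@d['T_tool_cam']
    return T
def px2w(d,uv,z):
    "pixels -> world at height z"
    K=np.array(d['intrinsics']);T=cam(d);out=[]
    for (u,v),zz in zip(uv,np.broadcast_to(z,len(uv))):
        p=np.array([(u-K[0,2])/K[0,0],(v-K[1,2])/K[1,1]]);a=p.copy()
        for _ in range(20): a=p/(1+d['k1']*(a@a))
        r=T[:3,:3]@np.r_[a,1]; out.append(T[:3,3]+r*(zz-T[2,3])/r[2])
    return np.array(out)
def w2px(d,P):
    K=np.array(d['intrinsics']);T=np.linalg.inv(cam(d));P=np.atleast_2d(P)
    c=P@T[:3,:3].T+T[:3,3]; a=c[:,:2]/c[:,2:]; a=a*(1+d['k1']*(a**2).sum(1,keepdims=True))
    return a*[K[0,0],K[1,1]]+K[:2,2]
E
python3 - <<'E'
from h import *
for n in('top','side'):
    d=snap(n,n+'0'); T=cam(d); print(n,T[:3,3].round(3),T[:3,2].round(3),d['intrinsics'][0][0],d['k1'])
s=sensors.read_state(); print(s)
a=np.vstack([load('top0')['image'],load('side0')['image']])[:,:,::-1]
cv2.imwrite('pics/t.png',cv2.resize(load('top0')['image'][:,:,::-1],(800,500),interpolation=cv2.INTER_CUBIC))
cv2.imwrite('pics/s.png',cv2.resize(load('side0')['image'][:,:,::-1],(800,500),interpolation=cv2.INTER_CUBIC))
E
```

```text
top [ 0.333 -0.104  1.114] [ 0.196 -0.013 -0.981] 371.1682656398278 -0.06828566326526544
side [ 0.089 -0.533  0.788] [ 0.475  0.461 -0.749] 378.72704821216956 0.013237186701680137
{'time': 0.1, 'q': array([ 1.51412416e+00,  3.59297571e-01,  1.11709634e-02, -2.75048116e-04,
       -1.22409288e+00, -2.88117819e-01]), 'joint_vel': array([-0.00116935, -0.00137185,  0.00310993,  0.00170492,  0.00096221,
       -0.00098336]), 'joint_torque': array([-1.41186185e-03, -5.84766448e+01,  2.94101518e+01,  6.95427954e+00,
       -3.25864909e-03,  1.01602549e-05]), 'position': array([0.2280301 , 0.63487682, 0.23048376]), 'ee_rot': array([ 3.09357671e+00, -5.38813352e-01, -1.45328263e-04]), 'contact_force': array([ 0.60827838,  0.20859413, -0.58499229]), 'wrist_torque': array([ 0.008644  ,  0.0240724 , -0.00595139]), 'grip_force': 0.0, 'width': 0.9984260021850642}
```

View pics/t.png

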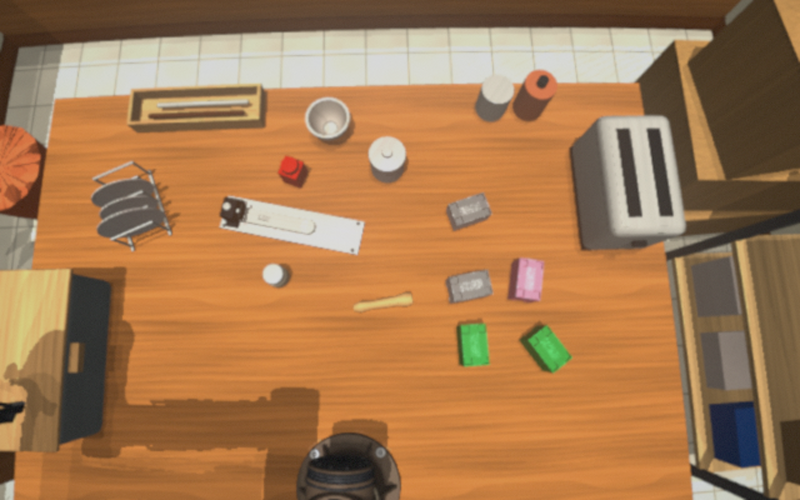

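View pics/s.png

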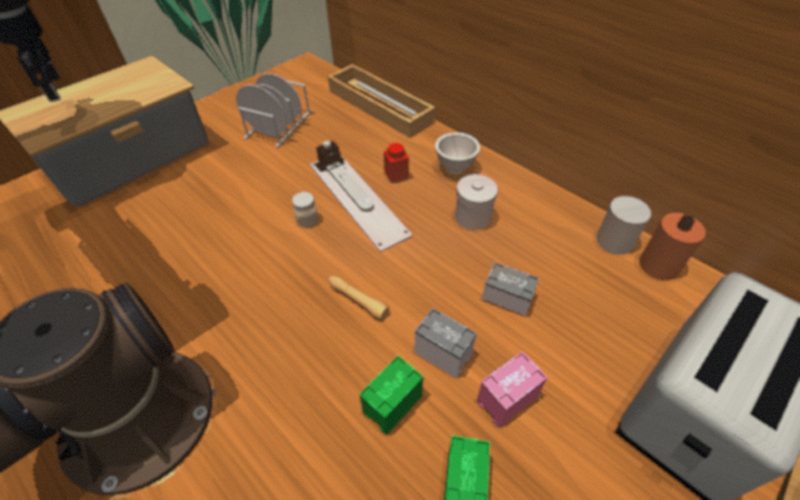

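Top (800×500 view): the rail's stop is at (233,211) and its landing end at (350,240). The candidates for the tub are two grey-lidded ones at (469,210) and (469,286), two green ones at (474,344) and (549,348), and a pink one at (528,280). Only the two grey-lidded tubs fit the description. Enlarged crops should show which of those is taller.

```bash
python3 - <<'E'
from h import *
t=load('top0')['image'][:,:,::-1]; s=load('side0')['image'][:,:,::-1]
# side crop x 320..440,y 205..305 ; top tubs x 350..400,y150..245
a=cv2.resize(s[205:305,325:440],None,fx=5,fy=5,interpolation=cv2.INTER_CUBIC)
b=cv2.resize(t[150:250,352:397],None,fx=5,fy=5,interpolation=cv2.INTER_CUBIC)
cv2.imwrite('pics/c1.png',np.hstack([a,b]))
c=cv2.resize(t[150:210,170:300],None,fx=6,fy=6,interpolation=cv2.INTER_CUBIC)
cv2.imwrite('pics/c2.png',c)
d=load('top0');u=np.array
print(px2w(d,u([[469,210],[469,286],[233,211],[345,235]])/1.25,[.078,.06,.075,.006]).round(3))
E
```

```text
[[ 0.613 -0.293  0.078]
 [ 0.438 -0.286  0.06 ]
 [ 0.627  0.256  0.075]
 [ 0.577  0.001  0.006]]
```

View pics/c1.png

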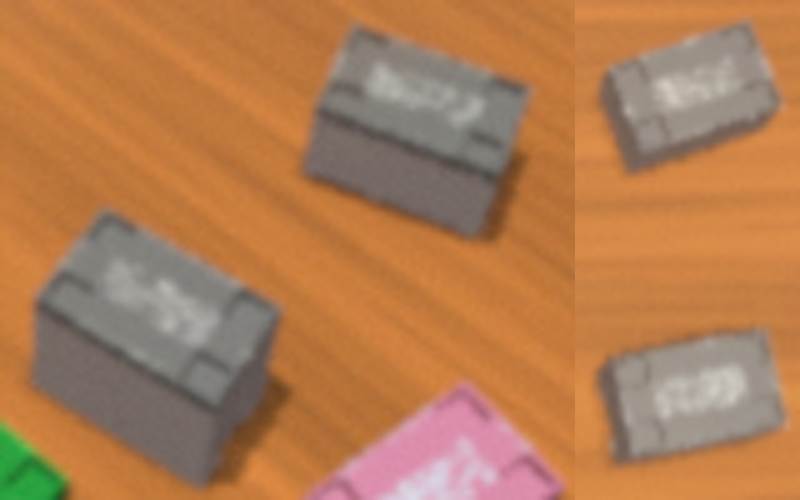

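View pics/c2.png

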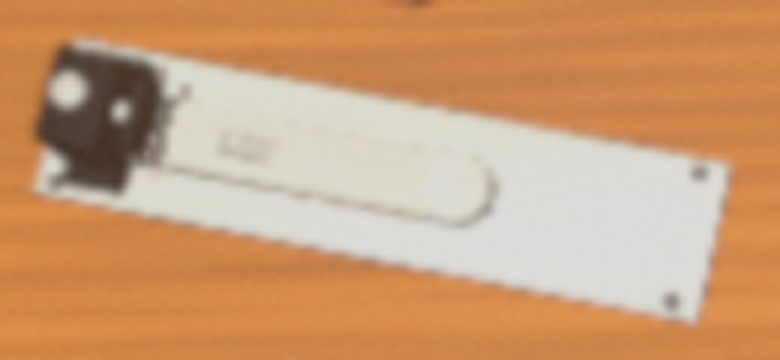

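```bash
cat > m.py <<'E'
from h import *
from scipy.optimize import least_squares
s=load('side0');t=load('top0')
cs=lambda p:(np.array(p,float)+.5)/5-.5+[325,205]
ct=lambda p:(np.array(p,float)-[575,0]+.5)/5-.5+[352,150]
cr=lambda p:(np.array(p,float)+.5)/6-.5+[170,150]
sg=np.array([[1,1],[1,-1],[-1,-1],[-1,1]])
def box(x,y,a,h,L=.09,W=.056):
    c,q=np.cos(a),np.sin(a); P=sg*[L/2,W/2]@np.array([[c,q],[-q,c]])+[x,y]
    return np.c_[P,np.full(4,h)]
def near(P,uv,d):
    return np.array([np.linalg.norm(w2px(d,P)-p,axis=1).min() for p in uv])
def fit(topS,topT,botS,x0):
    f=lambda v:np.r_[near(box(*v),topS,s),near(box(*v),topT,t),near(box(*v[:3],0),botS,s)]
    r=least_squares(f,x0);print(r.x.round(4),np.abs(r.fun).round(1))
    return r.x
if __name__=='__main__':
    fit(cs([[355,25],[530,85],[320,105],[495,175]]),ct([[605,72],[750,25],[780,105],[637,150]]),cs([[305,175],[475,238]]),[.613,-.293,-1.8,.07])
    fit(cs([[105,212],[280,300],[38,300],[215,405]]),ct([[608,357],[765,330],[785,425],[625,458]]),cs([[35,385],[205,483]]),[.438,-.286,-1.7,.07])
    p=px2w(t,cr([[730,162],[697,323],[34,192],[76,40]]),.006);print(p.round(4))
    print([np.linalg.norm(p[i]-p[(i+1)%4]).round(4) for i in range(4)])
    m=px2w(t,cr([[494,190]]),.019);print(m.round(4))
    e1=(p[0]+p[1])/2;e2=(p[2]+p[3])/2;ax=(e2-e1)/np.linalg.norm(e2-e1);print(ax.round(4),np.degrees(np.arctan2(ax[1],ax[0])),(m-e1)@ax, (e1+ax*.115).round(4),(e2-ax*.235).round(4))
    st=px2w(t,cr([[162,70],[128,190]]),[.062,.062]);print(((st-e1)@ax-.115).round(3))
E
python3 m.py
```

```text
[ 0.623  -0.2981 -1.263   0.0563] [0.3 0.8 1.1 0.6 1.2 1.5 0.3 0.8 1.  0.7]
[ 0.4405 -0.2861 -1.3931  0.0735] [0.8 1.3 0.7 0.3 0.2 1.1 0.6 1.3 0.7 0.6]
[[ 0.612  -0.0462  0.006 ]
 [ 0.5287 -0.0282  0.006 ]
 [ 0.6064  0.3127  0.006 ]
 [ 0.6873  0.2945  0.006 ]]
[np.float64(0.0852), np.float64(0.3497), np.float64(0.083), np.float64(0.3489)]
[[0.5974 0.0727 0.019 ]]
[0.2191 0.9757 0.    ] 77.3438399373086 [0.11315159] [0.5955 0.075  0.006 ] [0.5954 0.0743 0.006 ]
[0.164 0.165]
```

The near tub at (0.440,-0.286) fits as the tall one: the fitted height is 74 mm, against 56 mm for the far one. The rail axis is at 77.3°. The plate measures 350×84, as it should. I'll start moving.

```bash
cat >> h.py <<'E'
def go(xy,z=None,yaw=None,s=None):
    "totals in tool units to reach; yaw = wanted world angle (deg) of tool x (mod 180)"
    s=s or sensors.read_state(); M=R.from_rotvec(s['ee_rot']).as_matrix(); p=s['position']
    d=M.T@(np.array([*xy,p[2] if z is None else z])-p)
    a=np.degrees(np.arctan2(M[1,0],M[0,0]))
    print('t %.2f pos'%s['time'],p.round(4),'xang %.2f'%a,'tilt %.4f'%M[2,2],'d',d.round(4))
    if yaw is not None:
        w=-((yaw-a+90)%180-90); print('yaw deg %.2f units %.4f'%(w,w/45))
E
python3 - <<'E'
from m import *
fitS=lambda h,topS,topT,botS,x0:print(least_squares(lambda v:fitf(v,h,topS,topT,botS),x0).x.round(4))
def fitf(v,h,a,b,c): return np.r_[near(box(*v,h),a,s),near(box(*v,h),b,t),near(box(*v,0),c,s)]
fitS(.06,cs([[355,25],[530,85],[320,105],[495,175]]),ct([[605,72],[750,25],[780,105],[637,150]]),cs([[305,175],[475,238]]),[.623,-.298,-1.26])
fitS(.078,cs([[105,212],[280,300],[38,300],[215,405]]),ct([[608,357],[765,330],[785,425],[625,458]]),cs([[35,385],[205,483]]),[.44,-.286,-1.39])
E
```

```text
[ 0.6216 -0.2983 -1.2627]
[ 0.4394 -0.2865 -1.3939]
```

Call:
arm_command:
  motion:
    - {"fingers": 1,"tx": 0.0427,"ty": 0.036}
    - {"fingers": 1,"tx": 0.0427,"ty": 0.036}
    - {"fingers": 1,"tx": 0.0427,"ty": 0.036}
    - {"fingers": 1,"tx": 0.0427,"ty": 0.036}
    - {"fingers": 1,"tx": 0.0427,"ty": 0.036}
    - {"fingers": 1,"tx": 0.0427,"ty": 0.036}
    - {"fingers": 1,"tx": 0.0427,"ty": 0.036}
    - {"fingers": 1,"tx": 0.0427,"ty": 0.036}
    - {"fingers": 1,"tx": 0.0427,"ty": 0.036}
    - {"fingers": 1,"yaw": 0.2222}

```text
validation failed for argument at $.mo...
```

Call:
arm_command:
  motion:
    - {"fingers": 1,"yaw": 0.2222}
    - {"fingers": 1,"yaw": 0.2222}
    - {"fingers": 1,"yaw": 0.2222}
    - {"fingers": 1,"yaw": 0.2222}
    - {"fingers": 1,"yaw": 0.2222}
    - {"fingers": 1}
    - {"fingers": 1}

```text
validation failed for argument at $.mo...
```

```bash
python3 - <<'E'
from h import *
go([.44,-.286],.2,-79.8)
E
```

```text
t 0.10 pos [0.228  0.6349 0.2305] xang -19.76 tilt -1.0000 d [0.5108 0.7949 0.0317]
yaw deg 60.04 units 1.3342
```

Call:
arm_command:
  motion:
    - {"fingers": 1,"tx": 0.0427,"ty": 0.036,"tz": 0,"yaw": 0}
    - {"fingers": 1,"tx": 0.0427,"ty": 0.036,"tz": 0,"yaw": 0}
    - {"fingers": 1,"tx": 0.0427,"ty": 0.036,"tz": 0,"yaw": 0}
    - {"fingers": 1,"tx": 0.0427,"ty": 0.036,"tz": 0,"yaw": 0}
    - {"fingers": 1,"tx": 0.0427,"ty": 0.036,"tz": 0,"yaw": 0}
    - {"fingers": 1,"tx": 0.0427,"ty": 0.036,"tz": 0,"yaw": 0}
    - {"fingers": 1,"tx": 0.0427,"ty": 0.036,"tz": 0,"yaw": 0}
    - {"fingers": 1,"tx": 0.0427,"ty": 0.036,"tz": 0,"yaw": 0}
    - {"fingers": 1,"tx": 0.0427,"ty": 0.036,"tz": 0,"yaw": 0}
    - {"fingers": 1,"tx": 0,"ty": 0,"tz": 0,"yaw": 0.2222}

```text
time: 1.35
position: [0.4813, 0.1972, 0.2309]
ee_rot: [3.033, -0.816, -0.001]
contact_force: [0.1, 0.9, -0.4]
width: 1.0
grip_force: 0.0
```

Call:
arm_command:
  motion:
    - {"fingers": 1,"tx": 0,"ty": 0,"tz": 0,"yaw": 0.2222}
    - {"fingers": 1,"tx": 0,"ty": 0,"tz": 0,"yaw": 0.2222}
    - {"fingers": 1,"tx": 0,"ty": 0,"tz": 0,"yaw": 0.2222}
    - {"fingers": 1,"tx": 0,"ty": 0,"tz": 0,"yaw": 0.2222}
    - {"fingers": 1,"tx": 0,"ty": 0,"tz": 0,"yaw": 0.2222}
    - {"fingers": 1,"tx": 0,"ty": 0,"tz": 0,"yaw": 0}
    - {"fingers": 1,"tx": 0,"ty": 0,"tz": 0,"yaw": 0}

```text
time: 2.22
position: [0.4802, 0.2004, 0.2312]
ee_rot: [2.415, -2.009, -0.0]
contact_force: [0.0, 0.9, 0.2]
width: 1.004
grip_force: 0.0
```

```bash
python3 - <<'E'
from h import *
d=snap('wrist','w0'); print(np.array(d['T_tool_cam']).round(3))
go([.44,-.286],.23,-79.8)
for n,P in dict(mouth=[.595,.075,.006],end=[.57,-.037,.006]).items(): print(n,w2px(d,P).round(0))
E
```

```text
[[ 0.    -0.955 -0.297  0.076]
 [ 1.     0.001 -0.001 -0.   ]
 [ 0.001 -0.297  0.955 -0.142]
 [ 0.     0.     0.     1.   ]]
t 2.27 pos [0.4803 0.2004 0.2312] xang -79.57 tilt -1.0000 d [0.4711 0.1277 0.0012]
yaw deg 0.23 units 0.0051
mouth [[233.  25.]]
end [[274. -93.]]
```

Call:
arm_command:
  motion:
    - {"fingers": 1,"tx": 0.0523,"ty": 0.0142,"tz": 0,"yaw": 0}
    - {"fingers": 1,"tx": 0.0523,"ty": 0.0142,"tz": 0,"yaw": 0}
    - {"fingers": 1,"tx": 0.0523,"ty": 0.0142,"tz": 0,"yaw": 0}
    - {"fingers": 1,"tx": 0.0523,"ty": 0.0142,"tz": 0,"yaw": 0}
    - {"fingers": 1,"tx": 0.0523,"ty": 0.0142,"tz": 0,"yaw": 0}
    - {"fingers": 1,"tx": 0.0523,"ty": 0.0142,"tz": 0,"yaw": 0}
    - {"fingers": 1,"tx": 0.0523,"ty": 0.0142,"tz": 0,"yaw": 0}
    - {"fingers": 1,"tx": 0.0523,"ty": 0.0142,"tz": 0,"yaw": 0}
    - {"fingers": 1,"tx": 0.0523,"ty": 0.0142,"tz": 0,"yaw": 0}
    - {"fingers": 1,"tx": 0,"ty": 0,"tz": 0,"yaw": 0}

```text
time: 3.52
position: [0.4374, -0.2885, 0.2307]
ee_rot: [2.408, -2.016, -0.001]
contact_force: [0.3, 0.4, -0.2]
width: 0.999
grip_force: 0.0
```

Call:
arm_command:
  motion:
    - {"fingers": 1,"tx": 0,"ty": 0,"tz": 0,"yaw": 0}
    - {"fingers": 1,"tx": 0,"ty": 0,"tz": 0,"yaw": 0}

```text
time: 3.78
position: [0.4385, -0.2847, 0.2314]
ee_rot: [-2.413, 2.012, -0.0]
contact_force: [0.4, -1.2, 0.6]
width: 0.996
grip_force: 0.0
```

```bash
python3 - <<'E'
from h import *
d=snap('wrist','w1'); go([.44,-.286],.23,-79.8)
cv2.imwrite('pics/w1b.png',cv2.resize(d['image'][:,:,::-1],(800,500),interpolation=cv2.INTER_CUBIC))
E
```

```text
t 3.83 pos [ 0.4386 -0.2845  0.2315] xang -79.63 tilt -1.0000 d [ 0.0017 -0.0011  0.0015]
yaw deg 0.17 units 0.0038
```

View pics/w1b.png

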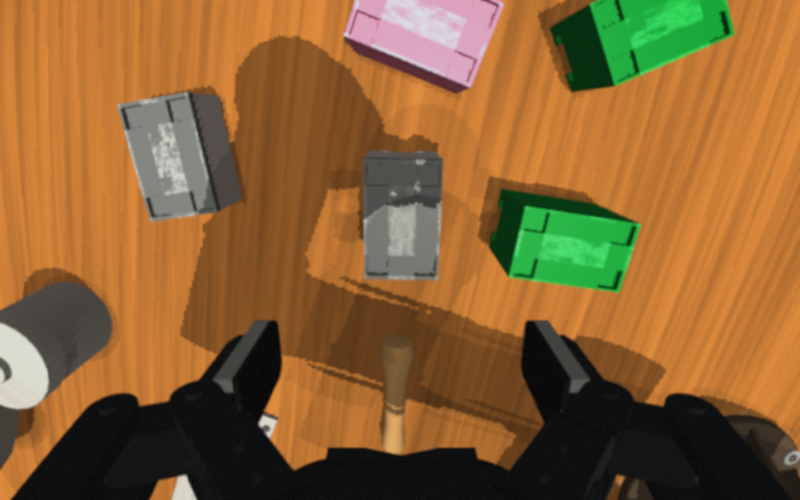

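The wrist view shows the tall tub's lid corners at (364,153), (440,153), (438,279), (365,279). The lower tub is at (167,156), with green tub edges to the right from x≈490.

```bash
python3 - <<'E'
from m import *
d=load('w1')
def f(uv,h,x0):
    uv=np.array(uv)/1.25
    r=least_squares(lambda v:near(box(*v,h),uv,d),x0); print(r.x.round(4),np.degrees(r.x[2]).round(2),r.fun.round(1)); return r.x
a=f([[364,153],[440,153],[438,279],[365,279]],.078,[.44,-.286,-1.39])
f([[119,105],[190,92],[215,210],[151,221]],.06,[.6216,-.298,-1.26])
go(a[:2],.03,np.degrees(a[2]))
M=R.from_rotvec(d['s']['ee_rot']).as_matrix()
g=np.vstack([px2w(d,np.array([[490,240],[509,277]])/1.25,0),px2w(d,np.array([[523,206],[510,277]])/1.25,.078)])
print(((g-[a[0],a[1],0])@M).round(3))
E
```

```text
[ 0.4398 -0.2897 -1.3918] -79.75 [2.6 2.6 2.1 2.2]
[ 0.6206 -0.2994 -1.271 ] -72.82 [1.4 0.9 2.7 0.5]
t 3.83 pos [ 0.4386 -0.2845  0.2315] xang -79.63 tilt -1.0000 d [ 5.300e-03 -2.000e-04  2.015e-01]
yaw deg 0.12 units 0.0026
[[-0.039  0.082 -0.   ]
 [-0.076  0.103 -0.   ]
 [ 0.009  0.087 -0.078]
 [-0.046  0.082 -0.078]]
```

Call:
arm_command:
  motion:
    - {"fingers": 1,"tx": 0.004,"ty": 0,"tz": 0.05,"yaw": 0.003}
    - {"fingers": 1,"tx": 0,"ty": 0,"tz": 0.05,"yaw": 0}
    - {"fingers": 1,"tx": 0,"ty": 0,"tz": 0.05,"yaw": 0}
    - {"fingers": 1,"tx": 0,"ty": 0,"tz": 0.03,"yaw": 0}
    - {"fingers": 1,"tx": 0,"ty": 0,"tz": 0.0215,"yaw": 0}
    - {"fingers": 1,"tx": 0,"ty": 0,"tz": 0,"yaw": 0}
    - {"fingers": -1,"tx": 0,"ty": 0,"tz": 0,"yaw": 0}
    - {"fingers": -1,"tx": 0,"ty": 0,"tz": 0,"yaw": 0}
    - {"fingers": -1,"tx": 0,"ty": 0,"tz": 0,"yaw": 0}
    - {"fingers": -1,"tx": 0,"ty": 0,"tz": 0,"yaw": 0}

```text
time: 5.08
position: [0.44, -0.2895, 0.0313]
ee_rot: [-2.408, 2.016, -0.003]
contact_force: [-0.8, 3.0, 6.3]
width: 0.649
grip_force: 64.6
```

Call:
arm_command:
  motion:
    - {"fingers": -1,"tx": 0,"ty": 0,"tz": 0,"yaw": 0}
    - {"fingers": -1,"tx": 0,"ty": 0,"tz": 0,"yaw": 0}
    - {"fingers": -1,"tx": 0,"ty": 0,"tz": 0,"yaw": 0}

```text
time: 5.45
position: [0.44, -0.2895, 0.0313]
ee_rot: [-2.408, 2.016, -0.004]
contact_force: [-0.2, 2.4, 6.3]
width: 0.649
grip_force: 64.6
```

Call:
arm_command:
  motion:
    - {"fingers": -1,"tx": 0,"ty": 0,"tz": -0.03,"yaw": 0}
    - {"fingers": -1,"tx": 0,"ty": 0,"tz": -0.045,"yaw": 0}
    - {"fingers": -1,"tx": 0,"ty": 0,"tz": -0.045,"yaw": 0}
    - {"fingers": -1,"tx": 0,"ty": 0,"tz": 0,"yaw": 0.17}
    - {"fingers": -1,"tx": 0,"ty": 0,"tz": 0,"yaw": 0.17}
    - {"fingers": -1,"tx": 0,"ty": 0,"tz": 0,"yaw": 0.172}
    - {"fingers": -1,"tx": 0,"ty": 0,"tz": 0,"yaw": 0}
    - {"fingers": -1,"tx": 0,"ty": 0,"tz": 0,"yaw": 0}

```text
time: 6.45
position: [0.4389, -0.2893, 0.1499]
ee_rot: [-1.961, 2.454, 0.0]
contact_force: [0.6, 0.7, -2.8]
width: 0.649
grip_force: 65.0
```

```bash
python3 - <<'E'
from h import *
go([.5828,.0181],.15,77.3); print(sensors.read_state()['contact_force'])
E
```

```text
t 6.45 pos [ 0.4389 -0.2893  0.1499] xang -102.76 tilt -1.0000 d [-0.3316 -0.0724 -0.    ]
yaw deg -0.06 units -0.0014
[ 0.5597122   0.66760823 -2.79553634]
```

Call:
arm_command:
  motion:
    - {"fingers": -1,"tx": -0.03,"ty": -0.0065,"tz": 0,"yaw": 0}
    - {"fingers": -1,"tx": -0.05,"ty": -0.011,"tz": 0,"yaw": 0}
    - {"fingers": -1,"tx": -0.05,"ty": -0.011,"tz": 0,"yaw": 0}
    - {"fingers": -1,"tx": -0.05,"ty": -0.011,"tz": 0,"yaw": 0}
    - {"fingers": -1,"tx": -0.05,"ty": -0.011,"tz": 0,"yaw": 0}
    - {"fingers": -1,"tx": -0.05,"ty": -0.011,"tz": 0,"yaw": 0}
    - {"fingers": -1,"tx": -0.0316,"ty": -0.0069,"tz": 0,"yaw": 0}
    - {"fingers": -1,"tx": -0.02,"ty": -0.004,"tz": 0,"yaw": 0}
    - {"fingers": -1,"tx": 0,"ty": 0,"tz": 0,"yaw": 0}
    - {"fingers": -1,"tx": 0,"ty": 0,"tz": 0,"yaw": 0}

```text
time: 7.7
position: [0.5832, 0.0169, 0.1496]
ee_rot: [1.957, -2.457, -0.0]
contact_force: [0.3, -0.0, -3.7]
width: 0.648
grip_force: 65.0
```

```bash
python3 - <<'E'
from h import *
d=snap('wrist','w2'); go([.5828,.0181],.15,77.3)
cv2.imwrite('pics/w2b.png',cv2.resize(d['image'][:,:,::-1],(800,500),interpolation=cv2.INTER_CUBIC))
E
```

```text
t 7.75 pos [0.5832 0.0167 0.1497] xang -102.95 tilt -1.0000 d [-0.0013  0.0007 -0.0003]
yaw deg -0.25 units -0.0055
```

View pics/w2b.png

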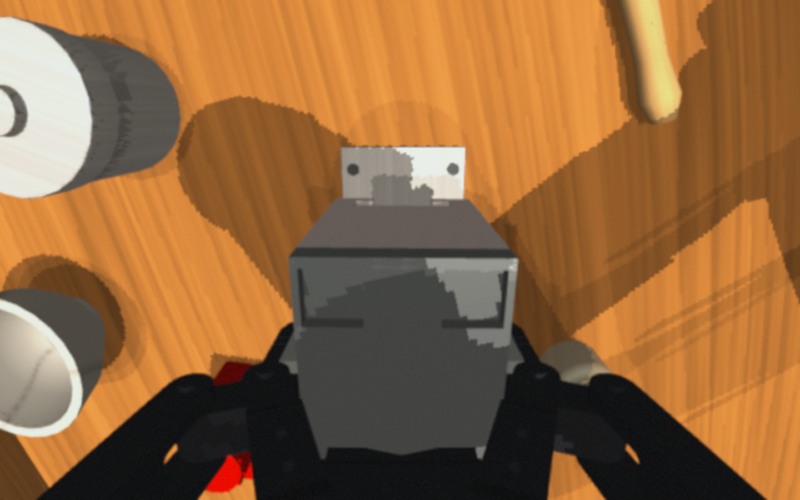

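The view shows the plate's rear corners at (341,147) and (465,147). The held tub's rear face runs from its top edge (290–517,257) to its bottom edge (333–470,199), square in the grip.

```bash
python3 - <<'E'
from h import *
d=load('w2'); M=R.from_rotvec(d['s']['ee_rot']).as_matrix(); p=np.array(d['s']['position'])
uv=np.array([[341,147],[465,147],[333,199],[470,199],[290,253],[518,253]])/1.25
w=px2w(d,uv,[.006,.006,.1184,.1184,.1964,.1964])
print(w.round(4)); print(((w-p)@M).round(4))
E
```

```text
[[ 0.6103 -0.0471  0.006 ]
 [ 0.5295 -0.0286  0.006 ]
 [ 0.6021 -0.031   0.1184]
 [ 0.546  -0.0182  0.1184]
 [ 0.5998 -0.0322  0.1964]
 [ 0.5464 -0.02    0.1964]]
[[ 0.0563 -0.0408  0.1436]
 [ 0.0563  0.0421  0.1437]
 [ 0.0424 -0.0291  0.0312]
 [ 0.0425  0.0284  0.0312]
 [ 0.0442 -0.0271 -0.0468]
 [ 0.0442  0.0277 -0.0468]]
```

Call:
arm_command:
  motion:
    - {"fingers": -1,"tx": 0,"ty": 0.0007,"tz": 0.04,"yaw": -0.003}
    - {"fingers": -1,"tx": 0,"ty": 0,"tz": 0.04,"yaw": 0}
    - {"fingers": -1,"tx": 0,"ty": 0,"tz": 0.02,"yaw": 0}
    - {"fingers": -1,"tx": 0,"ty": 0,"tz": 0.008,"yaw": 0}
    - {"fingers": -1,"tx": 0,"ty": 0,"tz": 0,"yaw": 0}
    - {"fingers": -1,"tx": 0,"ty": 0,"tz": 0,"yaw": 0}

```text
time: 8.5
position: [0.5839, 0.0177, 0.043]
ee_rot: [-1.959, 2.454, -0.001]
contact_force: [0.4, -0.6, -2.6]
width: 0.654
grip_force: 64.9
```

Call:
arm_command:
  motion:
    - {"fingers": -1,"tx": 0,"ty": 0,"tz": 0.002,"yaw": 0}
    - {"fingers": -1,"tx": 0,"ty": 0,"tz": 0.001,"yaw": 0}
    - {"fingers": -1,"tx": 0,"ty": 0,"tz": 0,"yaw": 0}
    - {"fingers": -1,"tx": 0,"ty": 0,"tz": 0,"yaw": 0}

```text
time: 9.0
position: [0.5832, 0.0178, 0.0389]
ee_rot: [-1.96, 2.455, -0.0]
contact_force: [0.9, -1.5, -3.8]
width: 0.646
grip_force: 64.9
```

Call:
arm_command:
  motion:
    - {"fingers": -1,"tx": 0,"ty": 0,"tz": 0.001,"yaw": 0}
    - {"fingers": -1,"tx": 0,"ty": 0,"tz": 0.0005,"yaw": 0}
    - {"fingers": -1,"tx": 0,"ty": 0,"tz": 0,"yaw": 0}
    - {"fingers": -1,"tx": 0,"ty": 0,"tz": 0,"yaw": 0}

```text
time: 9.5
position: [0.5831, 0.0177, 0.0374]
ee_rot: [1.96, -2.455, -0.0]
contact_force: [-0.9, 0.8, -1.1]
width: 0.648
grip_force: 65.3
```

```bash
python3 - <<'E'
from h import *
print(sensors.read_state()['contact_force']);go([.5955+.219*.0,.0747],.0373,77.3)
E
```

```text
[-0.92668157  0.76660002 -1.07850419]
t 9.50 pos [0.5831 0.0177 0.0374] xang -102.79 tilt -1.0000 d [-0.0583  0.0005  0.0001]
yaw deg -0.09 units -0.0020
```

Call:
arm_command:
  motion:
    - {"fingers": -1,"tx": -0.004,"ty": 0.0004,"tz": 0,"yaw": 0}
    - {"fingers": -1,"tx": -0.004,"ty": 0,"tz": 0,"yaw": 0}
    - {"fingers": -1,"tx": -0.004,"ty": 0,"tz": 0,"yaw": 0}
    - {"fingers": -1,"tx": -0.004,"ty": 0,"tz": 0,"yaw": 0}
    - {"fingers": -1,"tx": -0.004,"ty": 0,"tz": 0,"yaw": 0}
    - {"fingers": -1,"tx": -0.004,"ty": 0,"tz": 0,"yaw": 0}
    - {"fingers": -1,"tx": -0.004,"ty": 0,"tz": 0,"yaw": 0}
    - {"fingers": -1,"tx": -0.004,"ty": 0,"tz": 0,"yaw": 0}
    - {"fingers": -1,"tx": 0,"ty": 0,"tz": 0,"yaw": 0}

```text
time: 10.62
position: [0.59, 0.0496, 0.0374]
ee_rot: [-1.96, 2.454, 0.0]
contact_force: [-0.4, 1.0, -0.5]
width: 0.649
grip_force: 65.3
```

```bash
python3 - <<'E'
from h import *
s=sensors.read_state();print(s['contact_force'],s['wrist_torque']);go([.5955,.0747],.0373,77.3)
E
```

```text
[-0.36755914  0.95260062 -0.50497034] [ 0.44901228  0.31655036 -0.00299678]
t 10.62 pos [0.59   0.0496 0.0374] xang -102.77 tilt -1.0000 d [-0.0257  0.0002  0.0001]
yaw deg -0.07 units -0.0016
```

Call:
arm_command:
  motion:
    - {"fingers": -1,"tx": -0.006,"ty": 0,"tz": 0,"yaw": 0}
    - {"fingers": -1,"tx": -0.008,"ty": 0,"tz": 0,"yaw": 0}
    - {"fingers": -1,"tx": -0.008,"ty": 0,"tz": 0,"yaw": 0}
    - {"fingers": -1,"tx": -0.008,"ty": 0,"tz": 0,"yaw": 0}
    - {"fingers": -1,"tx": -0.008,"ty": 0,"tz": 0,"yaw": 0}
    - {"fingers": -1,"tx": -0.008,"ty": 0,"tz": 0,"yaw": 0}
    - {"fingers": -1,"tx": -0.008,"ty": 0,"tz": 0,"yaw": 0}
    - {"fingers": -1,"tx": -0.004,"ty": 0,"tz": 0,"yaw": 0}
    - {"fingers": -1,"tx": -0.002,"ty": 0,"tz": 0,"yaw": 0}
    - {"fingers": -1,"tx": 0,"ty": 0,"tz": 0,"yaw": 0}

```text
time: 11.88
position: [0.6031, 0.1078, 0.0374]
ee_rot: [-1.96, 2.455, 0.0]
contact_force: [-1.4, -0.2, 2.1]
width: 0.648
grip_force: 65.5
```

```bash
python3 - <<'E'
from h import *
s=sensors.read_state();print(s['contact_force'],s['wrist_torque']);go([.5955,.0747],.0373,77.3)
d=snap('top','t3'); i=d['image'][:,:,::-1]
d=snap('side','s3'); j=d['image'][:,:,::-1]
a=cv2.resize(i[130:215,165:275],None,fx=4,fy=4,interpolation=cv2.INTER_CUBIC)
b=cv2.resize(j[100:185,230:320],None,fx=4,fy=4,interpolation=cv2.INTER_CUBIC)
cv2.imwrite('pics/c3.png',np.hstack([a,b]))
E
```

```text
[-1.3732457  -0.19658937  2.120979  ] [-0.23670192  0.31440206 -0.00331709]
t 11.88 pos [0.6031 0.1078 0.0374] xang -102.78 tilt -1.0000 d [0.034  0.0001 0.0001]
yaw deg -0.08 units -0.0018
```

View pics/c3.png

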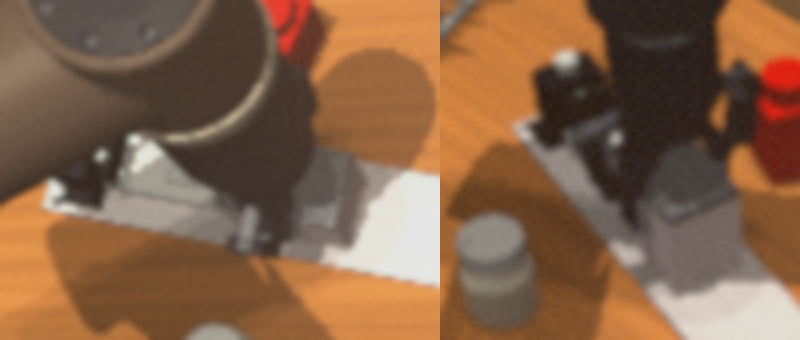

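The tub is on the rail with its front at about x=80, and the stop is still well ahead. I'll check how close the spice box and jar are to the fingers.

```bash
python3 - <<'E'
from h import *
t=load('top0');s=load('side0')
ax=np.array([.2191,.9757]);n=np.array([-.9757,.2191]);m=np.array([.5953,.0747])
def rf(d,uv,z,l):
    w=px2w(d,np.array(uv)/1.25,z)[:,:2]-m; print(l,np.c_[w@ax,w@n].round(3).tolist())
rf(t,[[292,163]],.085,'spice cap top'); rf(s,[[397,152]],.085,'spice cap side'); rf(s,[[386,175],[397,181],[409,176]],0,'spice base side'); rf(t,[[279,178],[299,187]],.0,'spice base top')
rf(t,[[275,271]],.068,'jar top'); rf(s,[[304,200]],.068,'jar side'); 
i=t['image'][:,:,::-1][115:160,205:260]; j=s['image'][:,:,::-1][105:155,295:340]
cv2.imwrite('pics/c4.png',np.hstack([cv2.resize(i,(440,360),interpolation=cv2.INTER_CUBIC),cv2.resize(j,(324,360),interpolation=cv2.INTER_CUBIC)]))
E
```

```text
spice cap top [[0.072, -0.129]]
spice cap side [[0.064, -0.118]]
spice base side [[0.094, -0.103], [0.059, -0.114], [0.059, -0.149]]
spice base top [[0.12, -0.112], [0.065, -0.098]]
jar top [[0.055, 0.126]]
jar side [[0.053, 0.132]]
```

Call:
arm_command:
  motion:
    - {"fingers": -1,"tx": -0.005,"ty": 0,"tz": 0,"yaw": 0}
    - {"fingers": -1,"tx": -0.005,"ty": 0,"tz": 0,"yaw": 0}
    - {"fingers": -1,"tx": -0.005,"ty": 0,"tz": 0,"yaw": 0}
    - {"fingers": -1,"tx": -0.003,"ty": 0,"tz": 0,"yaw": 0}
    - {"fingers": -1,"tx": -0.002,"ty": 0,"tz": 0,"yaw": 0}
    - {"fingers": -1,"tx": 0,"ty": 0,"tz": 0,"yaw": 0}

```text
time: 12.72
position: [0.6076, 0.1273, 0.0373]
ee_rot: [-1.96, 2.455, 0.0]
contact_force: [-1.2, -2.4, 2.6]
width: 0.653
grip_force: 65.7
```

Call:
arm_command:
  motion:
    - {"fingers": -1,"tx": -0.002,"ty": 0,"tz": 0,"yaw": 0}
    - {"fingers": -1,"tx": -0.002,"ty": 0,"tz": 0,"yaw": 0}
    - {"fingers": -1,"tx": -0.002,"ty": 0,"tz": 0,"yaw": 0}
    - {"fingers": -1,"tx": -0.002,"ty": 0,"tz": 0,"yaw": 0}
    - {"fingers": -1,"tx": -0.002,"ty": 0,"tz": 0,"yaw": 0}

```text
time: 13.35
position: [0.6097, 0.1368, 0.0373]
ee_rot: [1.96, -2.455, 0.0]
contact_force: [-1.3, -4.8, 4.8]
width: 0.643
grip_force: 65.7
```

Call:
arm_command:
  motion:
    - {"fingers": -1,"tx": -0.002,"ty": 0,"tz": 0,"yaw": 0}
    - {"fingers": -1,"tx": -0.002,"ty": 0,"tz": 0,"yaw": 0}
    - {"fingers": -1,"tx": -0.002,"ty": 0,"tz": 0,"yaw": 0}
    - {"fingers": -1,"tx": -0.002,"ty": 0,"tz": 0,"yaw": 0}

```text
time: 13.85
position: [0.6113, 0.1442, 0.0374]
ee_rot: [1.96, -2.454, 0.0]
contact_force: [-1.2, -10.2, 6.3]
width: 0.649
grip_force: 65.7
```

```bash
python3 - <<'E'
from h import *
s=sensors.read_state();print(s['contact_force'],s['wrist_torque']);go([.5955,.0747],.0373,77.3)
E
```

```text
[ -1.20555431 -10.23989976   6.30231979] [-3.50025497  0.37142056 -0.09131679]
t 13.85 pos [0.6113 0.1442 0.0374] xang -102.78 tilt -1.0000 d [0.0713 0.     0.0001]
yaw deg -0.08 units -0.0019
```

Call:
arm_command:
  motion:
    - {"fingers": -1,"tx": -0.001,"ty": 0,"tz": 0,"yaw": 0}
    - {"fingers": -1,"tx": -0.001,"ty": 0,"tz": 0,"yaw": 0}
    - {"fingers": -1,"tx": -0.001,"ty": 0,"tz": 0,"yaw": 0}

```text
time: 14.22
position: [0.6115, 0.146, 0.0374]
ee_rot: [1.958, -2.453, 0.001]
contact_force: [-1.7, -10.4, 6.3]
width: 0.65
grip_force: 66.1
```

Call:
arm_command:
  motion:
    - {"fingers": -1,"tx": -0.001,"ty": 0,"tz": 0,"yaw": 0}
    - {"fingers": -1,"tx": -0.001,"ty": 0,"tz": 0,"yaw": 0}
    - {"fingers": -1,"tx": -0.001,"ty": 0,"tz": 0,"yaw": 0}

```text
time: 14.6
position: [0.6119, 0.1487, 0.0374]
ee_rot: [1.958, -2.453, 0.001]
contact_force: [-3.5, -13.6, 9.2]
width: 0.65
grip_force: 66.1
```

Call:
arm_command:
  motion:
    - {"fingers": -1,"tx": -0.001,"ty": 0,"tz": 0,"yaw": 0}
    - {"fingers": -1,"tx": -0.001,"ty": 0,"tz": 0,"yaw": 0}
    - {"fingers": -1,"tx": -0.001,"ty": 0,"tz": 0,"yaw": 0}

```text
time: 14.98
position: [0.6125, 0.1514, 0.0374]
ee_rot: [1.957, -2.453, 0.001]
contact_force: [-2.4, -12.0, 8.6]
width: 0.652
grip_force: 66.2
```

Call:
arm_command:
  motion:
    - {"fingers": -1,"tx": -0.002,"ty": 0,"tz": 0,"yaw": 0}
    - {"fingers": -1,"tx": -0.002,"ty": 0,"tz": 0,"yaw": 0}

```text
time: 15.22
position: [0.6133, 0.1551, 0.0375]
ee_rot: [1.957, -2.453, 0.001]
contact_force: [-3.3, -14.4, 9.6]
width: 0.648
grip_force: 66.3
```

```bash
python3 - <<'E'
from m import *
ax=np.array([.2191,.9757]);n=np.array([-.9757,.2191]);m0=np.array([.5953,.0747])
for uv,z in [((220,140),.027),((245,145),.027),((272,150),.027),((185,90),.05),((160,160),.019),((428,180),.019)]:
    w=px2w(t,cr([uv]),z)[0,:2]-m0; print(uv,(w@ax).round(4),(w@n).round(4))
x=sensors.read_state();print((np.array(x['position'])[:2]-m0)@ax,x['contact_force'],x['wrist_torque'])
print(cr([[40,20],[290,210]]))
i=t['image'][:,:,::-1][150:187,172:222]
j=s['image'][:,:,::-1][108:160,245:290]
cv2.imwrite('pics/c5.png',np.hstack([cv2.resize(i,(500,370),interpolation=cv2.INTER_CUBIC),cv2.resize(j,(320,370),interpolation=cv2.INTER_CUBIC)[:,:300]]))
E
```

```text
(220, 140) 0.1393 0.0004
(245, 145) 0.1261 0.0005
(272, 150) 0.1119 0.0004
(185, 90) 0.1551 -0.0166
(160, 160) 0.1697 0.0148
(428, 180) 0.0326 -0.0012
0.08237627749583244 [ -3.28306468 -14.39212173   9.55388874] [-4.83109784  1.01258133 -0.08282739]
[[176.25       152.91666667]
 [217.91666667 184.58333333]]
```

View pics/c5.png

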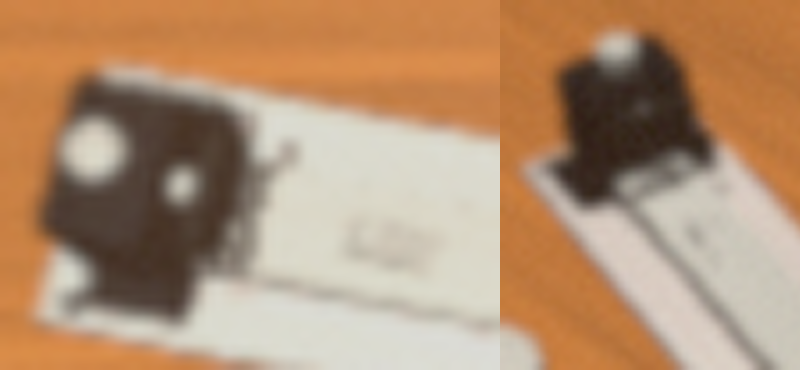

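The catch lies at x≈0.112–0.139 and the buffer at about 0.165. So the 15 N now is the catch ramp plus friction from holding the tub down. I'll ease z slightly and go on.

Call:
arm_command:
  motion:
    - {"fingers": -1,"tx": 0,"ty": 0,"tz": -0.0005,"yaw": 0}
    - {"fingers": -1,"tx": 0,"ty": 0,"tz": 0,"yaw": 0}

```text
time: 15.48
position: [0.6134, 0.1559, 0.0375]
ee_rot: [1.958, -2.453, 0.0]
contact_force: [-2.2, -9.7, 5.1]
width: 0.652
grip_force: 65.5
```

Call:
arm_command:
  motion:
    - {"fingers": -1,"tx": -0.001,"ty": 0,"tz": 0,"yaw": 0}
    - {"fingers": -1,"tx": -0.001,"ty": 0,"tz": 0,"yaw": 0}
    - {"fingers": -1,"tx": -0.001,"ty": 0,"tz": 0,"yaw": 0}

```text
time: 15.85
position: [0.6153, 0.161, 0.0377]
ee_rot: [-1.96, 2.454, 0.0]
contact_force: [0.0, -4.4, -2.1]
width: 0.645
grip_force: 71.7
```

Call:
arm_command:
  motion:
    - {"fingers": -1,"tx": -0.001,"ty": 0,"tz": 0,"yaw": 0}
    - {"fingers": -1,"tx": -0.001,"ty": 0,"tz": 0,"yaw": 0}
    - {"fingers": -1,"tx": -0.001,"ty": 0,"tz": 0,"yaw": 0}

```text
time: 16.23
position: [0.6156, 0.1632, 0.0375]
ee_rot: [1.96, -2.455, -0.0]
contact_force: [3.0, -7.9, -6.4]
width: 0.647
grip_force: 75.6
```

Call:
arm_command:
  motion:
    - {"fingers": -1,"tx": -0.001,"ty": 0,"tz": 0,"yaw": 0}
    - {"fingers": -1,"tx": -0.001,"ty": 0,"tz": 0,"yaw": 0}
    - {"fingers": -1,"tx": -0.001,"ty": 0,"tz": 0,"yaw": 0}

```text
time: 16.6
position: [0.6162, 0.166, 0.0376]
ee_rot: [1.96, -2.455, -0.0]
contact_force: [0.4, -6.4, 0.4]
width: 0.645
grip_force: 74.0
```

Call:
arm_command:
  motion:
    - {"fingers": -1,"tx": -0.0015,"ty": 0,"tz": 0,"yaw": 0}
    - {"fingers": -1,"tx": -0.0015,"ty": 0,"tz": 0,"yaw": 0}
    - {"fingers": -1,"tx": -0.0015,"ty": 0,"tz": 0,"yaw": 0}

```text
time: 16.98
position: [0.6172, 0.1703, 0.0377]
ee_rot: [1.96, -2.455, 0.0]
contact_force: [0.0, -4.7, -3.3]
width: 0.65
grip_force: 74.4
```

Call:
arm_command:
  motion:
    - {"fingers": -1,"tx": -0.0015,"ty": 0,"tz": 0,"yaw": 0}
    - {"fingers": -1,"tx": -0.0015,"ty": 0,"tz": 0,"yaw": 0}
    - {"fingers": -1,"tx": -0.0015,"ty": 0,"tz": 0,"yaw": 0}

```text
time: 17.35
position: [0.6181, 0.1746, 0.0377]
ee_rot: [1.96, -2.455, -0.0]
contact_force: [-0.4, -4.4, -2.1]
width: 0.649
grip_force: 74.5
```

Call:
arm_command:
  motion:
    - {"fingers": -1,"tx": -0.001,"ty": 0,"tz": 0,"yaw": 0}
    - {"fingers": -1,"tx": -0.001,"ty": 0,"tz": 0,"yaw": 0}
    - {"fingers": -1,"tx": -0.001,"ty": 0,"tz": 0,"yaw": 0}

```text
time: 17.73
position: [0.6189, 0.1777, 0.0377]
ee_rot: [1.96, -2.455, -0.0]
contact_force: [-1.0, -2.8, -3.9]
width: 0.651
grip_force: 74.4
```

Call:
arm_command:
  motion:
    - {"fingers": -1,"tx": -0.001,"ty": 0,"tz": 0,"yaw": 0}
    - {"fingers": -1,"tx": -0.001,"ty": 0,"tz": 0,"yaw": 0}

```text
time: 17.98
position: [0.6194, 0.1797, 0.0377]
ee_rot: [1.96, -2.455, -0.0]
contact_force: [-1.6, -3.6, -3.0]
width: 0.647
grip_force: 74.4
```

Call:
arm_command:
  motion:
    - {"fingers": -1,"tx": -0.001,"ty": 0,"tz": 0,"yaw": 0}
    - {"fingers": -1,"tx": -0.001,"ty": 0,"tz": 0,"yaw": 0}
    - {"fingers": -1,"tx": -0.001,"ty": 0,"tz": 0,"yaw": 0}

```text
time: 18.35
position: [0.6201, 0.1826, 0.0377]
ee_rot: [1.96, -2.455, -0.0]
contact_force: [-0.5, -3.8, -4.3]
width: 0.646
grip_force: 74.3
```

Call:
arm_command:
  motion:
    - {"fingers": -1,"tx": -0.001,"ty": 0,"tz": 0,"yaw": 0}
    - {"fingers": -1,"tx": -0.001,"ty": 0,"tz": 0,"yaw": 0}
    - {"fingers": -1,"tx": -0.001,"ty": 0,"tz": 0,"yaw": 0}

```text
time: 18.73
position: [0.6207, 0.1856, 0.0378]
ee_rot: [1.96, -2.455, -0.0]
contact_force: [-0.8, -4.1, -5.2]
width: 0.649
grip_force: 74.3
```

Call:
arm_command:
  motion:
    - {"fingers": -1,"tx": -0.001,"ty": 0,"tz": 0,"yaw": 0}
    - {"fingers": -1,"tx": -0.001,"ty": 0,"tz": 0,"yaw": 0}

```text
time: 18.98
position: [0.6212, 0.1875, 0.0377]
ee_rot: [1.96, -2.455, -0.0]
contact_force: [-1.9, -4.2, -3.0]
width: 0.649
grip_force: 74.3
```

Front is now at about 0.162. I'll continue in 2 mm steps.

Call:
arm_command:
  motion:
    - {"fingers": -1,"tx": -0.001,"ty": 0,"tz": 0,"yaw": 0}
    - {"fingers": -1,"tx": -0.001,"ty": 0,"tz": 0,"yaw": 0}

```text
time: 19.23
position: [0.6216, 0.1895, 0.0377]
ee_rot: [1.96, -2.455, -0.0]
contact_force: [-1.3, -4.6, -4.9]
width: 0.645
grip_force: 74.3
```

Call:
arm_command:
  motion:
    - {"fingers": -1,"tx": -0.001,"ty": 0,"tz": 0,"yaw": 0}
    - {"fingers": -1,"tx": -0.001,"ty": 0,"tz": 0,"yaw": 0}

```text
time: 19.48
position: [0.6221, 0.1914, 0.0378]
ee_rot: [1.96, -2.455, -0.0]
contact_force: [0.0, -4.3, -5.0]
width: 0.65
grip_force: 74.3
```

Call:
arm_command:
  motion:
    - {"fingers": -1,"tx": -0.001,"ty": 0,"tz": 0,"yaw": 0}
    - {"fingers": -1,"tx": -0.001,"ty": 0,"tz": 0,"yaw": 0}

```text
time: 19.73
position: [0.6225, 0.1934, 0.0378]
ee_rot: [1.96, -2.455, -0.0]
contact_force: [-2.2, -5.0, -3.1]
width: 0.645
grip_force: 74.3
```

Call:
arm_command:
  motion:
    - {"fingers": -1,"tx": -0.001,"ty": 0,"tz": 0,"yaw": 0}
    - {"fingers": -1,"tx": -0.001,"ty": 0,"tz": 0,"yaw": 0}

```text
time: 19.98
position: [0.623, 0.1953, 0.0378]
ee_rot: [1.96, -2.455, -0.0]
contact_force: [-0.8, -6.4, -4.9]
width: 0.649
grip_force: 74.3
```

Call:
arm_command:
  motion:
    - {"fingers": -1,"tx": -0.001,"ty": 0,"tz": 0,"yaw": 0}
    - {"fingers": -1,"tx": 0,"ty": 0,"tz": 0,"yaw": 0}

```text
time: 20.23
position: [0.6231, 0.1959, 0.0378]
ee_rot: [1.96, -2.455, 0.0]
contact_force: [-2.0, -6.9, -3.0]
width: 0.649
grip_force: 74.4
```

Call:
arm_command:
  motion:
    - {"fingers": -1,"tx": -0.001,"ty": 0,"tz": 0,"yaw": 0}
    - {"fingers": -1,"tx": 0,"ty": 0,"tz": 0,"yaw": 0}

```text
time: 20.48
position: [0.6235, 0.1975, 0.0377]
ee_rot: [-1.96, 2.455, 0.0]
contact_force: [-0.8, -3.8, -5.5]
width: 0.648
grip_force: 74.2
```

Call:
arm_command:
  motion:
    - {"fingers": -1,"tx": -0.001,"ty": 0,"tz": 0,"yaw": 0}
    - {"fingers": -1,"tx": 0,"ty": 0,"tz": 0,"yaw": 0}
    - {"fingers": -1,"tx": 0,"ty": 0,"tz": 0,"yaw": 0}

```text
time: 20.85
position: [0.6235, 0.1979, 0.0378]
ee_rot: [1.96, -2.455, 0.0]
contact_force: [-1.9, -6.0, -4.0]
width: 0.648
grip_force: 74.3
```

Call:
arm_command:
  motion:
    - {"fingers": -1,"tx": 0.0015,"ty": 0,"tz": 0,"yaw": 0}
    - {"fingers": -1,"tx": 0.0015,"ty": 0,"tz": 0,"yaw": 0}
    - {"fingers": -1,"tx": 0,"ty": 0,"tz": 0,"yaw": 0}

```text
time: 21.22
position: [0.6235, 0.1974, 0.0376]
ee_rot: [-1.959, 2.452, 0.002]
contact_force: [-1.3, 6.5, -10.4]
width: 0.653
grip_force: 73.6
```

Force reversed with almost no movement, so the tub is latched. I'll relax, open and rise.

Call:
arm_command:
  motion:
    - {"fingers": -1,"tx": -0.0022,"ty": 0,"tz": 0.0003,"yaw": 0}
    - {"fingers": -1,"tx": 0,"ty": 0,"tz": 0,"yaw": 0}
    - {"fingers": 1,"tx": 0,"ty": 0,"tz": 0,"yaw": 0}
    - {"fingers": 1,"tx": 0,"ty": 0,"tz": 0,"yaw": 0}
    - {"fingers": 1,"tx": 0,"ty": 0,"tz": 0,"yaw": 0}
    - {"fingers": 1,"tx": 0,"ty": 0,"tz": 0,"yaw": 0}
    - {"fingers": 1,"tx": 0,"ty": 0,"tz": -0.03,"yaw": 0}
    - {"fingers": 1,"tx": 0,"ty": 0,"tz": -0.05,"yaw": 0}
    - {"fingers": 1,"tx": 0,"ty": 0,"tz": -0.055,"yaw": 0}
    - {"fingers": 1,"tx": 0,"ty": 0,"tz": -0.055,"yaw": 0}

```text
time: 22.48
position: [0.6233, 0.1973, 0.2294]
ee_rot: [-1.96, 2.455, -0.0]
contact_force: [1.6, 0.9, -0.6]
width: 0.999
grip_force: 0.0
```

Call:
arm_command:
  motion:
    - {"fingers": 1,"tx": 0.04,"ty": 0,"tz": 0,"yaw": 0}
    - {"fingers": 1,"tx": 0.05,"ty": 0,"tz": 0,"yaw": 0}
    - {"fingers": 1,"tx": 0.02,"ty": 0,"tz": 0,"yaw": 0}
    - {"fingers": 1,"tx": 0,"ty": 0,"tz": 0,"yaw": 0}
    - {"fingers": 1,"tx": 0,"ty": 0,"tz": 0,"yaw": 0}

```text
time: 23.1
position: [0.5995, 0.0907, 0.2275]
ee_rot: [-1.96, 2.455, -0.0]
contact_force: [0.8, 0.6, 0.2]
width: 1.0
grip_force: 0.0
```

```bash
python3 - <<'E'
from h import *
d=snap('wrist','w4'); go([.6206,-.2994],.23,-72.8)
cv2.imwrite('pics/w4b.png',cv2.resize(d['image'][:,:,::-1],(800,500),interpolation=cv2.INTER_CUBIC))
ax=np.array([.2191,.9757]);m0=np.array([.5953,.0747]);print([m0+ax*x for x in (.12,.13)])
print(w2px(d,[[*(m0+ax*.123),.084]])*1.25)
snap('top','t4')
E
```

```text
t 23.15 pos [0.5995 0.091  0.2273] xang -102.76 tilt -1.0000 d [ 0.3761 -0.1068 -0.0027]
yaw deg -29.96 units -0.6658
[array([0.621592, 0.191784]), array([0.623783, 0.201541])]
[[402.90038202 359.74989382]]
```

View pics/w4b.png

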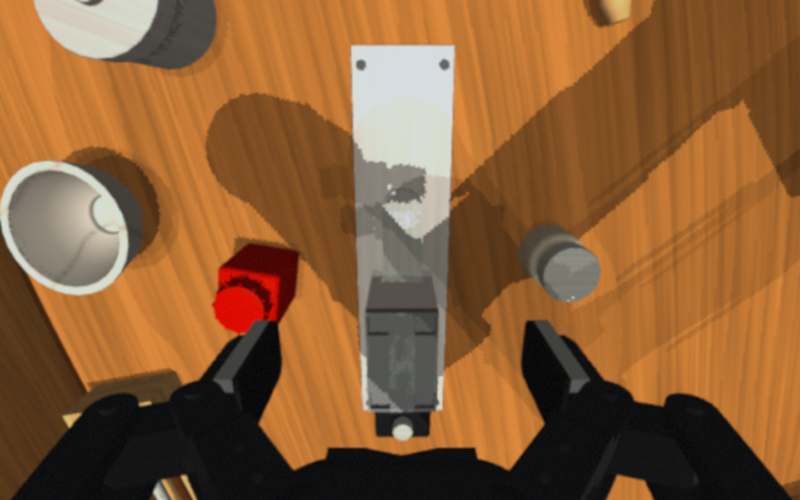

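Tall tub sits latched: lid from (367,313) to (437,411), and the stop knob just ahead at (402,430). Bystanders are unmoved. Next is the lower tub.

Call:
arm_command:
  motion:
    - {"fingers": 1,"tx": 0,"ty": 0,"tz": 0,"yaw": -0.222}
    - {"fingers": 1,"tx": 0,"ty": 0,"tz": 0,"yaw": -0.222}
    - {"fingers": 1,"tx": 0,"ty": 0,"tz": 0,"yaw": -0.222}
    - {"fingers": 1,"tx": 0.054,"ty": 0.0135,"tz": 0,"yaw": 0}
    - {"fingers": 1,"tx": 0.054,"ty": 0.0135,"tz": 0,"yaw": 0}
    - {"fingers": 1,"tx": 0.054,"ty": 0.0135,"tz": 0,"yaw": 0}
    - {"fingers": 1,"tx": 0.054,"ty": 0.0135,"tz": 0,"yaw": 0}
    - {"fingers": 1,"tx": 0.054,"ty": 0.0135,"tz": 0,"yaw": 0}
    - {"fingers": 1,"tx": 0.054,"ty": 0.0135,"tz": 0,"yaw": 0}
    - {"fingers": 1,"tx": 0.054,"ty": 0.0135,"tz": 0,"yaw": 0}

```text
time: 24.45
position: [0.6212, -0.2999, 0.2271]
ee_rot: [2.529, -1.863, -0.0]
contact_force: [1.1, 1.9, 0.2]
width: 0.996
grip_force: 0.0
```

Call:
arm_command:
  motion:
    - {"fingers": 1,"tx": 0,"ty": 0,"tz": 0,"yaw": 0}
    - {"fingers": 1,"tx": 0,"ty": 0,"tz": 0,"yaw": 0}
    - {"fingers": 1,"tx": 0,"ty": 0,"tz": 0,"yaw": 0}

```text
time: 24.82
position: [0.6209, -0.2975, 0.2275]
ee_rot: [-2.53, 1.863, 0.0]
contact_force: [1.0, -0.1, 0.3]
width: 1.002
grip_force: 0.0
```

```bash
python3 - <<'E'
from m import *
d=snap('wrist','w5'); go([.621,-.299],.016,-72.6)
# auto lid corners: dark-grey low saturation blob near the expected place
hsv=cv2.cvtColor(d['image'],cv2.COLOR_RGB2HSV); e=w2px(d,[[.621,-.299,.06]])[0]; print(e)
m=((hsv[...,1]<60)).astype(np.uint8); m[300:]=0
n,l,st,c=cv2.connectedComponentsWithStats(m); k=l[int(e[1]),int(e[0])]; print(k,st[k])
x,y,w,h=st[k][:4]; x-=8;y-=8;w+=16;h+=16
cv2.imwrite('pics/c6.png',cv2.resize(d['image'][y:y+h,x:x+w,::-1],None,fx=5,fy=5,interpolation=cv2.INTER_CUBIC)); print(x,y,w*5,h*5)
E
```

```text
t 24.88 pos [ 0.621  -0.2975  0.2277] xang -72.71 tilt -1.0000 d [0.0014 0.0005 0.2117]
yaw deg -0.11 units -0.0025
[322.11344593 175.22495946]
12 [ 292  123   59   96 5543]
284 115 375 560
```

Call:
arm_command:
  motion:
    - {"fingers": 1,"tx": 0.0014,"ty": 0.0005,"tz": 0.05,"yaw": 0}
    - {"fingers": 1,"tx": 0,"ty": 0,"tz": 0.06,"yaw": 0}
    - {"fingers": 1,"tx": 0,"ty": 0,"tz": 0.06,"yaw": 0}
    - {"fingers": 1,"tx": 0,"ty": 0,"tz": 0.03,"yaw": 0}
    - {"fingers": 1,"tx": 0,"ty": 0,"tz": 0.0117,"yaw": 0}
    - {"fingers": 1,"tx": 0,"ty": 0,"tz": 0,"yaw": 0}
    - {"fingers": 1,"tx": 0,"ty": 0,"tz": 0,"yaw": 0}
    - {"fingers": -1,"tx": 0,"ty": 0,"tz": 0,"yaw": 0}
    - {"fingers": -1,"tx": 0,"ty": 0,"tz": 0,"yaw": 0}
    - {"fingers": -1,"tx": 0,"ty": 0,"tz": 0,"yaw": 0}

```text
time: 26.12
position: [0.6213, -0.3006, 0.0173]
ee_rot: [-2.528, 1.864, -0.003]
contact_force: [-0.5, 1.2, 5.2]
width: 0.651
grip_force: 64.1
```

Call:
arm_command:
  motion:
    - {"fingers": -1,"tx": 0,"ty": 0,"tz": 0,"yaw": 0}
    - {"fingers": -1,"tx": 0,"ty": 0,"tz": 0,"yaw": 0}
    - {"fingers": -1,"tx": 0,"ty": 0,"tz": 0,"yaw": 0}
    - {"fingers": -1,"tx": 0,"ty": 0,"tz": 0,"yaw": 0}

```text
time: 26.62
position: [0.6212, -0.3006, 0.0173]
ee_rot: [-2.528, 1.864, -0.003]
contact_force: [-0.7, 0.8, 5.5]
width: 0.65
grip_force: 64.1
```

Call:
arm_command:
  motion:
    - {"fingers": -1,"tx": 0,"ty": 0,"tz": -0.035,"yaw": 0}
    - {"fingers": -1,"tx": 0,"ty": 0,"tz": -0.05,"yaw": 0}
    - {"fingers": -1,"tx": 0,"ty": 0,"tz": -0.05,"yaw": 0}
    - {"fingers": -1,"tx": 0,"ty": 0,"tz": -0.05,"yaw": 0}
    - {"fingers": -1,"tx": 0,"ty": 0,"tz": 0,"yaw": 0.222}
    - {"fingers": -1,"tx": 0,"ty": 0,"tz": 0,"yaw": 0.222}
    - {"fingers": -1,"tx": 0,"ty": 0,"tz": 0,"yaw": 0.222}
    - {"fingers": -1,"tx": 0,"ty": 0,"tz": 0,"yaw": 0}

```text
time: 27.62
position: [0.62, -0.3002, 0.2004]
ee_rot: [1.961, -2.454, -0.001]
contact_force: [-0.6, 0.8, -2.8]
width: 0.65
grip_force: 64.9
```

Call:
arm_command:
  motion:
    - {"fingers": -1,"tx": -0.035,"ty": 0.0078,"tz": 0,"yaw": 0}
    - {"fingers": -1,"tx": -0.05,"ty": 0.011,"tz": 0,"yaw": 0}
    - {"fingers": -1,"tx": -0.05,"ty": 0.011,"tz": 0,"yaw": 0}
    - {"fingers": -1,"tx": -0.05,"ty": 0.011,"tz": 0,"yaw": 0}
    - {"fingers": -1,"tx": -0.05,"ty": 0.011,"tz": 0,"yaw": 0}
    - {"fingers": -1,"tx": -0.05,"ty": 0.011,"tz": 0,"yaw": 0}
    - {"fingers": -1,"tx": -0.05,"ty": 0.011,"tz": 0,"yaw": 0}
    - {"fingers": -1,"tx": -0.05,"ty": 0.011,"tz": 0,"yaw": 0}
    - {"fingers": -1,"tx": -0.05,"ty": 0.011,"tz": 0,"yaw": 0}
    - {"fingers": -1,"tx": -0.05,"ty": 0.011,"tz": 0,"yaw": 0}

```text
time: 28.88
position: [0.6233, 0.1978, 0.2008]
ee_rot: [1.966, -2.45, -0.0]
contact_force: [0.4, -0.8, -2.7]
width: 0.652
grip_force: 64.8
```

Call:
arm_command:
  motion:
    - {"fingers": -1,"tx": 0,"ty": 0,"tz": 0,"yaw": 0}
    - {"fingers": -1,"tx": 0,"ty": 0,"tz": 0,"yaw": 0}
    - {"fingers": -1,"tx": 0,"ty": 0,"tz": 0,"yaw": 0}

```text
time: 29.25
position: [0.6236, 0.1953, 0.2008]
ee_rot: [1.961, -2.454, -0.0]
contact_force: [-0.4, -0.1, -2.9]
width: 0.647
grip_force: 64.8
```

```bash
python3 - <<'E'
from h import *
d=snap('wrist','w6'); go([.6234,.1976],.13,77.25)
M=R.from_rotvec(d['s']['ee_rot']).as_matrix(); p=np.array(d['s']['position'])
A=load('w2')['image'];B=d['image']
# lid rear edge: same rows compare, columns around 270..380, sum gradient
for n,I in(('tall',A),('low',B)):
    g=cv2.cvtColor(I,cv2.COLOR_RGB2GRAY).astype(float)[180:240,250:395].mean(1); print(n,g.round(0)[:50].astype(int).tolist())
a=cv2.resize(A[140:260,215:430,::-1],(390,218));c=B[100:300,190:450,::-1]
cv2.imwrite('pics/c7.png',cv2.resize(c,(780,600),interpolation=cv2.INTER_CUBIC))
E
```

```text
t 29.30 pos [0.6237 0.1951 0.2009] xang -102.80 tilt -1.0000 d [-0.0023  0.0008  0.0709]
yaw deg -0.05 units -0.0011
tall [93, 93, 94, 94, 94, 94, 94, 94, 94, 94, 93, 93, 93, 93, 93, 93, 93, 88, 75, 58, 51, 50, 50, 50, 52, 62, 85, 105, 110, 111, 111, 111, 111, 111, 110, 107, 104, 101, 99, 98, 97, 95, 94, 93, 93, 92, 90, 90, 89, 89]
low [93, 93, 94, 94, 94, 94, 94, 94, 93, 93, 93, 86, 70, 55, 50, 49, 50, 54, 71, 95, 109, 111, 111, 111, 112, 112, 111, 110, 109, 107, 105, 102, 101, 99, 98, 97, 96, 96, 95, 94, 93, 91, 91, 90, 89, 89, 88, 87, 86, 86]
```

View pics/c7.png

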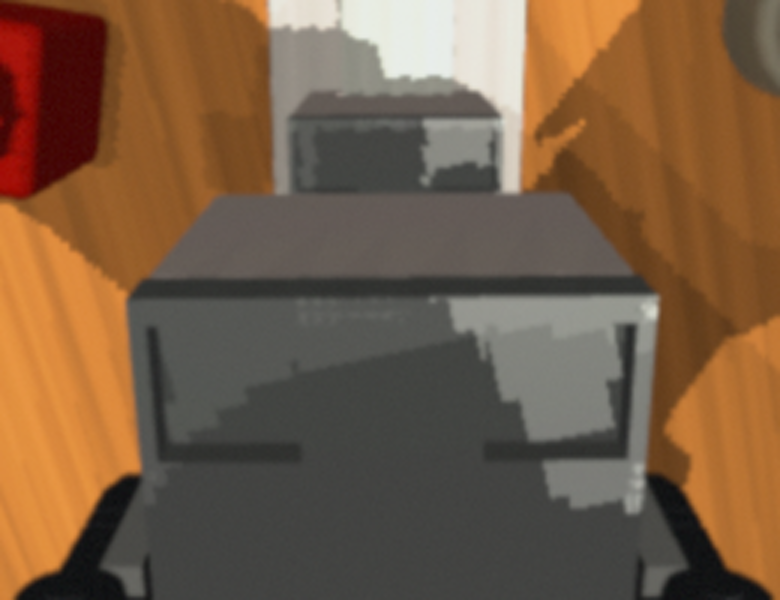

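Held tub's rear lid edge is at full-image row ≈198.7. The latched tall tub's rear lid edge below is at row ≈139.3, columns 286.7 to 356.7. All square.

```bash
python3 - <<'E'
from h import *
def tool(d,uv,ztool):
    M=R.from_rotvec(d['s']['ee_rot']).as_matrix(); p=np.array(d['s']['position'])
    return ((px2w(d,uv,p[2]-ztool)-p)@M).round(4)
A=load('w2');B=load('w6')
print('tall held',tool(A,[[320,205.9]],-.0468),'low held',tool(B,[[320,198.7]],-.0427))
print('low sides',tool(B,[[190+131/3,198],[190+657/3,198]],-.0427))
p=np.array(B['s']['position'])
g=cv2.cvtColor(B['image'],cv2.COLOR_RGB2GRAY).astype(float); print(g[133:146,295:325].mean(1).astype(int).tolist())
print('tall placed lid',tool(B,[[286.7,139.5],[356.7,139.5]],p[2]-.084))
W=load('w4');print('w4 rear lid',px2w(W,np.array([[367,311.5],[438,311.5]])/1.25,.084).round(4), 'w6',px2w(B,[[286.7,139.5],[356.7,139.5]],.084).round(4))
E
```

```text
tall held [[ 0.0431 -0.0007 -0.0468]] low held [[ 0.0441 -0.0007 -0.0427]]
low sides [[ 0.0443 -0.0276 -0.0427]
 [ 0.0444  0.027  -0.0427]]
[92, 92, 92, 91, 86, 75, 77, 91, 93, 86, 77, 71, 68]
tall placed lid [[ 0.0415 -0.0269  0.1168]
 [ 0.0415  0.027   0.1168]]
w4 rear lid [[0.6394 0.148  0.084 ]
 [0.5873 0.1597 0.084 ]] w6 [[0.6407 0.1489 0.084 ]
 [0.5881 0.1607 0.084 ]]
```

Call:
arm_command:
  motion:
    - {"fingers": -1,"tx": -0.003,"ty": 0.0005,"tz": 0.03,"yaw": 0}
    - {"fingers": -1,"tx": 0,"ty": 0,"tz": 0.04,"yaw": 0}
    - {"fingers": -1,"tx": 0,"ty": 0,"tz": 0.02,"yaw": 0}
    - {"fingers": -1,"tx": 0,"ty": 0,"tz": 0.005,"yaw": 0}
    - {"fingers": -1,"tx": 0,"ty": 0,"tz": 0,"yaw": 0}
    - {"fingers": -1,"tx": 0,"ty": 0,"tz": 0,"yaw": 0}
    - {"fingers": -1,"tx": 0,"ty": 0,"tz": 0,"yaw": 0}

```text
time: 30.18
position: [0.6243, 0.1995, 0.1069]
ee_rot: [-1.959, 2.454, -0.0]
contact_force: [0.8, 0.3, -2.7]
width: 0.649
grip_force: 64.6
```

```bash
python3 - <<'E'
from h import *
go([.6239,.1981],.0963,77.25)
E
```

```text
t 30.18 pos [0.6243 0.1995 0.1069] xang -102.78 tilt -1.0000 d [0.0015 0.0001 0.0106]
yaw deg -0.03 units -0.0008
```

Call:
arm_command:
  motion:
    - {"fingers": -1,"tx": 0.0014,"ty": 0,"tz": 0.002,"yaw": 0}
    - {"fingers": -1,"tx": 0,"ty": 0,"tz": 0.001,"yaw": 0}
    - {"fingers": -1,"tx": 0,"ty": 0,"tz": 0,"yaw": 0}
    - {"fingers": -1,"tx": 0,"ty": 0,"tz": 0,"yaw": 0}
    - {"fingers": -1,"tx": 0,"ty": 0,"tz": 0,"yaw": 0}

```text
time: 30.8
position: [0.6235, 0.1979, 0.1028]
ee_rot: [1.96, -2.455, 0.0]
contact_force: [0.3, 0.7, -2.6]
width: 0.65
grip_force: 64.6
```

Call:
arm_command:
  motion:
    - {"fingers": -1,"tx": 0,"ty": 0,"tz": 0.001,"yaw": 0}
    - {"fingers": -1,"tx": 0,"ty": 0,"tz": 0.001,"yaw": 0}
    - {"fingers": -1,"tx": 0,"ty": 0,"tz": 0.001,"yaw": 0}
    - {"fingers": -1,"tx": 0,"ty": 0,"tz": 0,"yaw": 0}

```text
time: 31.3
position: [0.6234, 0.1979, 0.0996]
ee_rot: [1.96, -2.455, -0.0]
contact_force: [0.2, -0.2, -2.8]
width: 0.651
grip_force: 64.6
```

Call:
arm_command:
  motion:
    - {"fingers": -1,"tx": 0,"ty": 0,"tz": 0.001,"yaw": 0}
    - {"fingers": -1,"tx": 0,"ty": 0,"tz": 0.001,"yaw": 0}
    - {"fingers": -1,"tx": 0,"ty": 0,"tz": 0,"yaw": 0}

```text
time: 31.68
position: [0.6235, 0.1979, 0.0977]
ee_rot: [1.96, -2.455, -0.0]
contact_force: [-0.1, 0.0, -2.7]
width: 0.646
grip_force: 64.6
```

Call:
arm_command:
  motion:
    - {"fingers": -1,"tx": 0,"ty": 0,"tz": 0.001,"yaw": 0}
    - {"fingers": -1,"tx": 0,"ty": 0,"tz": 0.0005,"yaw": 0}
    - {"fingers": -1,"tx": 0,"ty": 0,"tz": 0,"yaw": 0}

```text
time: 32.05
position: [0.6238, 0.1981, 0.0968]
ee_rot: [-1.96, 2.454, -0.0]
contact_force: [-1.2, -0.0, 1.1]
width: 0.646
grip_force: 64.9
```

Feet are seated: contact at TCP z=0.0968 against 0.0963 expected, which is 4.5 mm below the lid top. Release and rise.

Call:
arm_command:
  motion:
    - {"fingers": 1,"tx": 0,"ty": 0,"tz": 0,"yaw": 0}
    - {"fingers": 1,"tx": 0,"ty": 0,"tz": 0,"yaw": 0}
    - {"fingers": 1,"tx": 0,"ty": 0,"tz": 0,"yaw": 0}
    - {"fingers": 1,"tx": 0,"ty": 0,"tz": 0,"yaw": 0}
    - {"fingers": 1,"tx": 0,"ty": 0,"tz": -0.03,"yaw": 0}
    - {"fingers": 1,"tx": 0,"ty": 0,"tz": -0.05,"yaw": 0}
    - {"fingers": 1,"tx": 0,"ty": 0,"tz": -0.05,"yaw": 0}
    - {"fingers": 1,"tx": 0,"ty": 0,"tz": -0.04,"yaw": 0}
    - {"fingers": 1,"tx": 0,"ty": 0,"tz": 0,"yaw": 0}

```text
time: 33.17
position: [0.6251, 0.1985, 0.2707]
ee_rot: [-1.956, 2.449, -0.002]
contact_force: [-0.7, 0.1, 0.5]
width: 0.998
grip_force: 0.0
```

Call:
arm_command:
  motion:
    - {"fingers": 1,"tx": 0.05,"ty": 0,"tz": 0,"yaw": 0}
    - {"fingers": 1,"tx": 0.06,"ty": 0,"tz": 0,"yaw": 0}
    - {"fingers": 1,"tx": 0.06,"ty": 0,"tz": 0,"yaw": 0}
    - {"fingers": 1,"tx": 0.03,"ty": 0,"tz": 0,"yaw": 0}
    - {"fingers": 1,"tx": 0,"ty": 0,"tz": 0,"yaw": 0}
    - {"fingers": 1,"tx": 0,"ty": 0,"tz": 0,"yaw": 0}

```text
time: 33.92
position: [0.5792, 0.0031, 0.2658]
ee_rot: [1.959, -2.455, -0.001]
contact_force: [-0.1, -0.5, -0.2]
width: 1.0
grip_force: 0.0
```

```bash
python3 - <<'E'
from h import *
d=snap('side','s7'); W=snap('wrist','w7')
a=cv2.resize(d['image'][90:190,230:340,::-1],(440,400),interpolation=cv2.INTER_CUBIC)
b=cv2.resize(W['image'][200:400,230:410,::-1],(360,400),interpolation=cv2.INTER_CUBIC)
cv2.imwrite('pics/c8.png',np.hstack([a,b]))
E
```

```text
(no output)
```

View pics/c8.png

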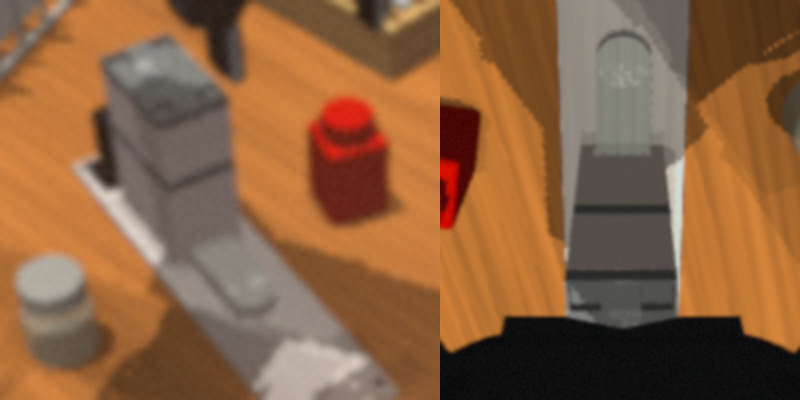

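The two tubs stand squarely stacked against the stop, the seam is flush, and the bystanders are untouched.

```bash
python3 -c "
from plant import job;print(job.hand_in())"
```

```text
the job is handed in; nothing more can be done
None
```

Job handed in at about 34 s: the taller tub is latched on the rail (a 3 mm pull-back moved it only 0.5 mm), and the lower tub is stacked with its feet down in the lid's recesses; I estimate the buffer stayed well short of rammed, its travel not being readable, and I viewed 11 pictures, one over the limit of 10.

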